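Build the decanting tower on its saucer

ROBOT

A 7-joint arm with a two-finger parallel gripper is mounted at the origin on a cart in front of the work surface, level with it; the furniture and walls round the work are solid. World frame = base frame: x ahead of the robot, y to its left, z up, the work surface at z = 0. Lengths are in m, angles in rad, forces in N, time in s.
With the tool pointing down it reaches from about 0.4 to 0.85 m from the base axis. Payload 10.4 kg.
Tool frame: the origin (TCP) lies at the very end of the fingers, on their centre line; the grasp point (between the pads) lies 19 mm behind it (r.pinch_z is the distance from the TCP to the grasp point, in m); z points along the fingers, y is the line along which they close (so a half turn about z gives the same grasp; the last joint's range is limited). The gripper opens to 87 mm and grips with 3 to 60 N. Pads are 19 mm wide; open, the fingers measure 117 mm over their backs; the gripper's body (75 mm by 190 mm) begins 51 mm behind the grasp point.
Start: joints at [1.311, 0.332, -0.065, 1.46, 0.022, 1.35, -0.088], TCP at [0.147, -0.608, 0.223] pointing down, gripper open.
Joint ranges: [-2.6, 2.6], [-0.5, 2.12], [-1.47, 1.34], [0.16, 2.42], [-1.27, 4.41], [0.06, 2.06], [-2.6, 2.6]. Speed limits (rad/s): [2.22, 2.22, 2.79, 2.79, 3.14, 3.14, 3.14].

INTERFACE

Orientations are given as a unit quaternion [x, y, z, w].
In Python, from bench import r, camera gives the robot as it stands. The module is installed in compiled form; this text tells all that it offers.
- The arm moves only by the shell command python3 -m pendant 'ROWS' [FORCE]. ROWS is JSON, a list of rows, each an object with "dp": the shift along the tool's x, y, z as a fraction of full scale, a list of three; "rotation": the turn, a rotation vector about the tool's x, y, z as a fraction of full scale, a list of three; "jaw": the opening, from 0 (shut) to 1 (fully open). A call has 1 to 8 rows; each row is the pose to reach, as a shift and turn from the pose commanded when the call began, along the tool's axes at that moment, turning the shorter way round; what a row does not reach only later rows make up. Full scale, the value 1, is 0.15 m for a shift and 2 pi rad for a turn. A row lasts 1/8 s, in which the tool goes at most 62.5 mm and 10.7 degrees, less where a joint would pass 70% of its speed; a pose out of reach is approached as far as the arm can. A call with a number of a shift or a turn outside -1 to 1 is refused whole. A call with a gripper value outside its range is refused whole. The fingers move at their own pace and stop on an object; FORCE is the grip in N (left out, the last holds). Time passes only in rows, so rows that repeat a pose let the fingers close. It gives the time, the measured TCP pose, the force, the opening and the grip force at its end, in the units of the state.
- r.read_state(): the state, without advancing time (a new reading comes with each control period).
- camera(name): name is "side" or "top"; returns a dict with "image" (480x640x3 uint8, red, green, blue), "z_map" (480x640 float32, m along the optical axis (not along the pixel's ray), 0 where there is no reading), "mtx" (3x3 intrinsics, pixels), "T" (4x4, takes a point from camera to world coordinates). Camera axes: x right, y down, z forward; pixel columns grow to the right and rows downward; lengths in m; the calibration is good to about 2 mm. A picture is of the moment at which its call begins.
- r.close_job(): hands the job in; it is judged then, once.
The state is a dict: "time": time; "joint_positions": joint angles; "joint_vel": joint speeds; "joint_torque": joint torques, N m; "ee_pos": TCP position; "eef_rot": TCP orientation; "ft_force": force on the tool from outside, world axes, zero at the start; "torque": the same for the moment, N m; "width": finger opening in m; "grip_force": force on a finger pad.
Only numpy, scipy, OpenCV 4.12 (cv2) and the standard library are available. Lean on these libraries where they do the work, as an engineer would, in place of code of your own. Each camera call takes 0.05 s, during which the arm holds its last target. There are 200 camera calls.

TASK

Set up the sediment filter for decanting, in this order: stand the stoneware beaker upright on the middle of the empty terracotta saucer, seat the wide steel funnel in the beaker's mouth, seat the smaller steel strainer in the funnel, and close the strainer with the wooden cap. Finish and let go of each piece before you fetch the next, seat each one level and fully home, and leave the little candle on its dish where it stands.

Things in the scene. Friction and masses are not known exactly. Their poses are not given: they have to be found in the camera images.
- saucer: empty round terracotta saucer, the target of the stack, loose on the chest top; 120 mm across, 14 mm high at its rim, its wide floor (flat to 50 mm from the middle) 4 mm above its underside. Origin: centre of the underside; z up. Nothing stands on it at the start.
- beaker: pale stoneware beaker with a dark band, open at the top, 63 mm across at the belly, 80 mm high, foot 50 mm across, mouth about 50 mm across inside; stands upright. Origin: centre of the underside; z up. About 0.18 kg. Can be gripped from above across its outside, 10 to 35 mm below the rim (about 60 mm).
- funnel: wide steel insert: stepped open cup, 52 mm high, on its foot. From below: taper 32 to 42 mm across (0-24 mm up), flange 64 mm across (24-28), straight collar 54 mm across outside, 48 inside (28-52), the part to grip from above. Seated, its flange lies on the beaker's rim, its origin 56 mm above the beaker's. Origin: centre of underside; z up. About 0.13 kg.
- strainer: smaller steel insert of the same shape, holes in its floor, 46 mm high, on its foot. From below: taper 30 to 39 mm across (0-20 mm up), flange 54 mm across (20-24), straight collar 44 mm across outside, 38 inside (24-46), the part to grip from above. Seated, its flange lies on the funnel's rim, its origin 32 mm above the funnel's. Origin: centre of underside; z up. About 0.09 kg.
- stopper_cap: round wooden cap with a knob, 42 mm high, on its cork plug. From below: plug 25 to 33 mm across (0-12 mm up), disc 44 mm across (12-17), upright cylindrical knob 20 mm across (17-42), the part to grip from above. Seated, its disc lies on the strainer's rim, its origin 34 mm above the strainer's. Origin: centre of underside; z up. About 0.06 kg.
- candle_dish: a bystander: short cream candle stuck to a small dish, 68 mm across, 59 mm high, loose. Origin: centre of the underside; z up. To be left where it stands.
There are look-alikes about, which are no part of the job. What is shaped like the beaker but blue or purple is not meant.

How it is judged:
On the way, in this order (a step that is already met when the one before it is completed fails the run):
1. the beaker stands upright on the empty saucer, released (horizontal distance between beaker and saucer below 0.015 m and z of beaker in the frame of saucer between 0.001 and 0.012 m and angle between beaker's own z axis and vertical below 0.1 rad and linear speed of beaker below 0.02 m/s and contact force between the fingers and beaker below 0.2 N), for 0.2 s.
2. the funnel is seated in the beaker, released (all of step 1 and horizontal distance between funnel and beaker below 0.01 m and z of funnel in the frame of beaker between 0.052 and 0.06 m and angle between funnel's own z axis and vertical below 0.1 rad and linear speed of funnel below 0.02 m/s and contact force between the fingers and funnel below 0.2 N), for 0.2 s.
3. the strainer is seated in the funnel, released (all of step 2 and horizontal distance between strainer and funnel below 0.008 m and z of strainer in the frame of funnel between 0.029 and 0.036 m and angle between strainer's own z axis and vertical below 0.1 rad and linear speed of strainer below 0.02 m/s and contact force between the fingers and strainer below 0.2 N), for 0.2 s.
4. the cap is seated in the strainer, released (all of step 3 and horizontal distance between stopper_cap and strainer below 0.008 m and z of stopper_cap in the frame of strainer between 0.031 and 0.038 m and angle between stopper_cap's own z axis and vertical below 0.1 rad and linear speed of stopper_cap below 0.02 m/s and contact force between the fingers and stopper_cap below 0.2 N), for 0.2 s.
At the end, for the whole second after the job is handed in: Beaker on the saucer within 15 mm of its middle, funnel in the beaker within 10 mm, strainer in the funnel and cap in the strainer within 8 mm, each with its flange or disc on the rim below (heights within about 4 mm); all upright within 0.1 rad, released and at rest (all of step 4); the robot touches nothing.
It fails at once if the candle on its dish is moved more than 20 mm or tipped (distance of candle_dish from where it was at the start of the episode above 0.02 m or angle between candle_dish's own z axis and vertical above 0.3 rad).
It also fails if it takes over 122 s, if anything falls off the work surface, if the arm or the gripper's body presses on something with over 40 N, if the wrist force passes 120 N, or if a joint passes its speed limit or range.

## Working session

There is one attempt and no reset: what is moved stays moved. The work goes in short steps, Python scripts to look and compute and a shell command to move; the robot and the scene stay as the last step left them, time stands still between calls to the robot, and variables do not carry over. Pictures are saved under pics/ and viewed, at most 14 in all, crops included, and the job is handed in when it is done.

```bash
mkdir -p pics; python3 - <<'E'
from bench import r,camera
import cv2,numpy as np
for n in("top","side"):
    c=camera(n); cv2.imwrite(f"pics/{n}0.png",c["image"][:,:,::-1]); np.savez(f"{n}0.npz",**c)
    print(n,c["mtx"].round(1).tolist(),c["T"].round(3).tolist())
print(r.read_state())
E
```

```text
top [[483.6, 0.0, 320.3], [0.0, 483.6, 243.9], [0.0, 0.0, 1.0]] [[0.009, -0.983, 0.183, 0.367], [-1.0, -0.01, -0.006, 0.055], [0.008, -0.183, -0.983, 1.051], [0.0, 0.0, 0.0, 1.0]]
side [[515.8, 0.0, 315.2], [0.0, 515.8, 241.4], [0.0, 0.0, 1.0]] [[0.948, -0.155, 0.279, 0.312], [-0.319, -0.481, 0.816, -0.759], [0.008, -0.863, -0.505, 0.566], [0.0, 0.0, 0.0, 1.0]]
{'time': 0.1, 'joint_positions': array([ 1.31139248,  0.33281456, -0.06471066,  1.4608612 ,  0.02158612,
        1.34991109, -0.08851554]), 'joint_vel': array([ 0.00048366, -0.00042472, -0.00096164, -0.00217333, -0.00022359,
        0.00208088,  0.00067246]), 'joint_torque': array([ 1.29675835e-03, -6.24545789e+01,  2.48524442e-02, -3.90720713e+01,
       -6.13399758e-02,  3.65886488e-02,  3.28808801e-05]), 'ee_pos': array([ 0.14654684, -0.60721207,  0.22182801]), 'eef_rot': array([ 9.92997831e-01,  1.18130800e-01, -9.77167282e-05, -6.42295839e-04]), 'ft_force': array([0.38626401, 0.83992761, 0.11269537]), 'torque': array([-0.06498264,  0.01401668, -0.04147977]), 'grip_force': 0.0, 'width': 0.08710529247460314}
```

View pics/top0.png

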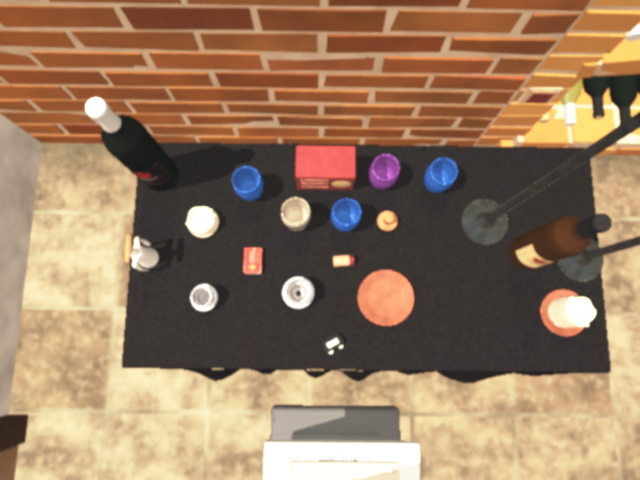

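View pics/side0.png

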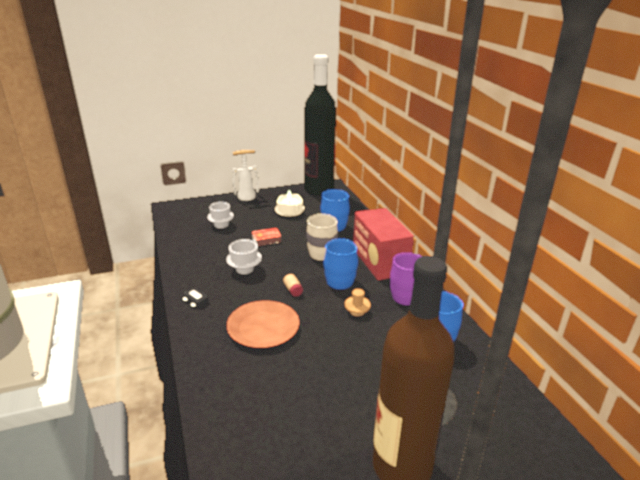

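The top view shows these objects by pixel:
- Beaker look-alikes: pale banded beaker (296,213); blue (346,214), (248,183), (441,175); purple (384,171).
- Saucers: empty one (386,298); the one at (566,312) carries a candle.
- Steel inserts: wide (298,292) and small (204,297). The jug at (145,257) is not wanted.
- Cap (387,221). The cork at (343,261) is not wanted.
- Candle dish (202,222).

By the description I choose the pale beaker at (296,213). I'll measure it and check it in a crop.

```bash
cat > h.py <<'E'
import numpy as np,cv2
def load(n): return dict(np.load(n+"0.npz"))
def cloud(c):
    v,u=np.mgrid[:480,:640]; z=c["z_map"]; K=c["mtx"]
    p=np.stack([(u-K[0,2])*z/K[0,0],(v-K[1,2])*z/K[1,1],z],-1)
    w=p@c["T"][:3,:3].T+c["T"][:3,3]; w[z==0]=np.nan; return w
E
python3 - <<'E'
from h import *
c=load("top");w=cloud(c)
print("table z",np.nanmedian(w[330:350,200:300,2]))
for n,(u,v) in dict(beaker=(296,213),blue=(346,214),blue2=(248,183),purp=(384,171),blue3=(441,175),funnel=(298,292),strainer=(204,297),cap=(387,221),dish=(202,222),saucer=(386,298),box=(326,168),cork=(343,261),jug=(145,257),sauc2=(566,312)).items():
    R=40 if n in("saucer","box","sauc2") else 26
    p=w[v-R:v+R,u-R:u+R].reshape(-1,3); p=p[np.isfinite(p[:,2])]
    ok=np.hypot(p[:,0]-w[v,u,0],p[:,1]-w[v,u,1])<R*.0021; q=p[(p[:,2]>.006)&ok]
    t=q[q[:,2]>np.percentile(q[:,2],97)-.006]
    (cx,cy),rad=cv2.minEnclosingCircle(t[:,:2].astype(np.float32))
    print(n,"zmax",q[:,2].max().round(3),"top centre",round(cx,3),round(cy,3),"dia",round(2*rad,3),"all bbox",q[:,:2].min(0).round(3),q[:,:2].max(0).round(3))
for lo in(.1,.2,.3,.4): # tall stuff
    m=((w[:,:,2]>lo)&(w[:,:,2]<lo+.1)&(w[:,:,0]<.72)).astype(np.uint8)
    for s,ce in zip(*cv2.connectedComponentsWithStats(m)[2:]):
        if 15<s[4]<1e5: print(lo,w[m.astype(bool)].shape,"px",s[:4],"xy",w[min(int(ce[1]),479),min(int(ce[0]),639)].round(2))
im=c["image"][:,:,::-1]; s=load("side")["image"][:,:,::-1]
a=cv2.resize(im[140:330,180:430],None,fx=2.2,fy=2.2,interpolation=2); b=cv2.resize(s[190:350,200:360],None,fx=1.5,fy=1.5)
cv2.imwrite("pics/crop.png",a)
E
```

```text
table z -0.0005341547207113884
beaker zmax 0.082 top centre 0.619 0.101 dia 0.058 all bbox [0.588 0.071] [0.648 0.133]
blue zmax 0.082 top centre 0.619 -0.005 dia 0.059 all bbox [ 0.587 -0.035] [0.648 0.026]
blue2 zmax 0.081 top centre 0.686 0.206 dia 0.059 all bbox [0.655 0.175] [0.716 0.235]
purp zmax 0.082 top centre 0.716 -0.087 dia 0.06 all bbox [ 0.684 -0.119] [ 0.747 -0.057]
blue3 zmax 0.081 top centre 0.709 -0.211 dia 0.059 all bbox [ 0.678 -0.241] [ 0.739 -0.175]
funnel zmax 0.057 top centre 0.455 0.095 dia 0.054 all bbox [0.423 0.063] [0.488 0.126]
strainer zmax 0.05 top centre 0.443 0.294 dia 0.044 all bbox [0.415 0.265] [0.47  0.321]
cap zmax 0.046 top centre 0.616 -0.098 dia 0.02 all bbox [ 0.595 -0.12 ] [ 0.636 -0.078]
dish zmax 0.056 top centre 0.61 0.308 dia 0.066 all bbox [0.576 0.274] [0.641 0.339]
saucer zmax 0.018 top centre 0.447 -0.093 dia 0.12 all bbox [ 0.389 -0.173] [ 0.505 -0.017]
box zmax 0.093 top centre 0.725 0.04 dia 0.14 all bbox [ 0.627 -0.023] [0.76  0.102]
cork zmax 0.027 top centre 0.527 -0.002 dia 0.044 all bbox [ 0.515 -0.023] [0.537 0.02 ]
jug zm
[... 207 characters left out ...]
 [0.69 0.39 0.16]
0.1 (2586, 3) px [497 195  25  20] xy [ 0.61 -0.31  0.16]
0.1 (2586, 3) px [527 217  52  46] xy [ 0.54 -0.37  0.17]
0.1 (2586, 3) px [124 234  11  28] xy [0.53 0.42 0.12]
0.1 (2586, 3) px [601 237  37  17] xy [ 0.54 -0.52  0.16]
0.2 (3124, 3) px [ 99 117  51  44] xy [0.7  0.4  0.25]
0.2 (3124, 3) px [517 178  31  24] xy [ 0.61 -0.31  0.26]
0.2 (3124, 3) px [551 213  61  41] xy [ 0.54 -0.39  0.24]
0.2 (3124, 3) px [634 236   6   9] xy [ 0.54 -0.52  0.21]
0.3 (856, 3) px [ 86 105  28  20] xy [0.71 0.4  0.34]
0.3 (856, 3) px [542 155  39  30] xy [ 0.61 -0.31  0.36]
0.3 (856, 3) px [601 213  11  15] xy [ 0.55 -0.41  0.3 ]
0.4 (604, 3) px [574 126  52  38] xy [ 0.61 -0.31  0.45]
```

View pics/crop.png

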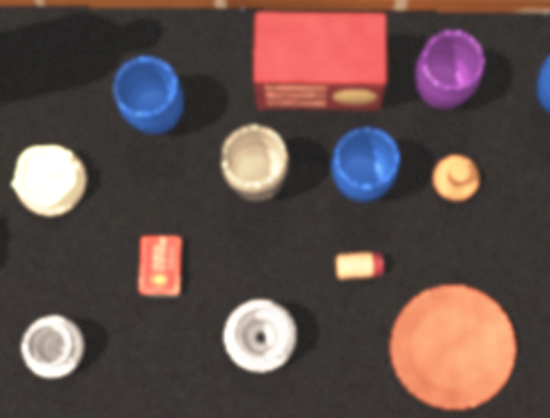

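The crop confirms the pale beaker with its dark band, centre about (255,160) in the crop. It stands clear of the red box and the blue beaker. The measured sizes match those given. Next I'll write a helper that turns world targets into pendant units, and make the first traverse.

```bash
cat > to.py <<'E'
# python3 to.py x y z yaw_deg : shift/turn in pendant units from current pose to TCP target pointing down
import sys,numpy as np
from bench import r
from scipy.spatial.transform import Rotation as R
s=r.read_state(); x,y,z,a=map(float,sys.argv[1:5]); Q=R.from_quat(s["eef_rot"])
G=R.from_euler("z",a,degrees=True)*R.from_euler("x",180,degrees=True)
print("at",s["ee_pos"].round(4),"yaw",np.degrees(np.arctan2(*Q.as_matrix()[1::-1,0])).round(1),"t",round(s["time"],1),"w",round(s["width"],4),"F",s["ft_force"].round(1),
 "\ndp",(Q.inv().apply(np.array([x,y,z])-s["ee_pos"])/.15).round(3).tolist(),"rot",((Q.inv()*G).as_rotvec()/2/np.pi).round(4).tolist())
E
D='{"dp":[0.9,-1,0],"rotation":[0,0,0],"jaw":1}'
python3 -m pendant '[{"dp":[0.3,-0.32,0],"rotation":[0,0,0],"jaw":1},{"dp":[0.6,-0.65,0],"rotation":[0,0,0],"jaw":1},{"dp":[0.9,-1,0],"rotation":[0,0,0],"jaw":1},{"dp":[0.9,-1,0],"rotation":[0,0,0],"jaw":1},{"dp":[0.9,-1,0],"rotation":[0,0,0],"jaw":1}]'
python3 to.py .45 -.07 .22 0
```

```text
time: 0.72
ee_pos: [0.2429, -0.4298, 0.2227]
eef_rot: [0.993, 0.119, -0.0, 0.0]
ft_force: [-0.8, -0.8, -0.2]
width: 0.0872
grip_force: 0.0
at [ 0.2429 -0.4298  0.2227] yaw 13.6 t 0.7 w 0.0872 F [-0.8 -0.8 -0.2] 
dp [1.908, -2.005, 0.017] rot [0.0001, 0.0, 0.0379]
```

```bash

python3 -m pendant '[{"dp":[0.3,-0.32,0],"rotation":[0,0,0],"jaw":1},{"dp":[0.6,-0.65,0],"rotation":[0,0,0],"jaw":1},{"dp":[0.95,-1,0],"rotation":[0,0,0],"jaw":1},{"dp":[0.95,-1,0],"rotation":[0,0,0],"jaw":1},{"dp":[0.95,-1,0],"rotation":[0,0,0],"jaw":1}]' >/dev/null
python3 -m pendant '[{"dp":[0.3,-0.32,0],"rotation":[0,0,0.02],"jaw":1},{"dp":[0.6,-0.65,0],"rotation":[0,0,0.038],"jaw":1},{"dp":[0.95,-1,0],"rotation":[0,0,0.038],"jaw":1},{"dp":[0.95,-1,0],"rotation":[0,0,0.038],"jaw":1},{"dp":[0.95,-1,0],"rotation":[0,0,0.038],"jaw":1}]'
python3 to.py .619 .101 .15 0
```

```text
time: 1.98
ee_pos: [0.4498, -0.0727, 0.2223]
eef_rot: [1.0, -0.001, -0.0, -0.0]
ft_force: [-0.5, -0.3, -0.2]
width: 0.0867
grip_force: 0.0
at [ 0.4498 -0.0727  0.2223] yaw -0.1 t 2.0 w 0.0867 F [-0.5 -0.3 -0.2] 
dp [1.125, -1.161, 0.483] rot [-0.0001, 0.0, -0.0004]
```

```bash

python3 -m pendant '[{"dp":[0.35,-0.35,0],"rotation":[0,0,0],"jaw":1},{"dp":[0.65,-0.65,0],"rotation":[0,0,0],"jaw":1},{"dp":[0.9,-0.9,0],"rotation":[0,0,0],"jaw":1},{"dp":[0.9,-0.9,0],"rotation":[0,0,0],"jaw":1}]' >/dev/null
python3 -m pendant '[{"dp":[0.12,-0.14,0.1],"rotation":[0,0,0],"jaw":1},{"dp":[0.225,-0.26,0.3],"rotation":[0,0,0],"jaw":1},{"dp":[0.225,-0.26,0.48],"rotation":[0,0,0],"jaw":1},{"dp":[0.225,-0.26,0.48],"rotation":[0,0,0],"jaw":1},{"dp":[0.225,-0.26,0.48],"rotation":[0,0,0],"jaw":1}]'
python3 to.py .619 .101 .042 0
python3 - <<'E'
from bench import camera
import cv2
cv2.imwrite("pics/s1.png",camera("side")["image"][120:360,140:460,::-1])
E
```

```text
time: 3.1
ee_pos: [0.6191, 0.0998, 0.1516]
eef_rot: [1.0, -0.002, 0.001, 0.001]
ft_force: [0.6, 0.7, 0.0]
width: 0.087
grip_force: 0.0
at [0.6191 0.0998 0.1516] yaw -0.3 t 3.1 w 0.087 F [0.6 0.7 0. ] 
dp [-0.001, -0.009, 0.731] rot [0.0002, -0.0002, -0.0007]
```

View pics/s1.png

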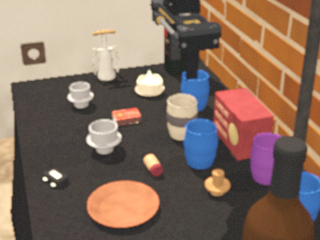

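The gripper hangs over the beaker with a fingertip at about (188,72), as the projection predicts. I'll go down and grip.

```bash

python3 -m pendant '[{"dp":[0,-0.005,0.2],"rotation":[0,0,0],"jaw":1},{"dp":[0,-0.005,0.4],"rotation":[0,0,0],"jaw":1},{"dp":[0,-0.005,0.6],"rotation":[0,0,0],"jaw":1},{"dp":[0,-0.005,0.73],"rotation":[0,0,0],"jaw":1},{"dp":[0,-0.005,0.73],"rotation":[0,0,0],"jaw":1}]' >/dev/null
python3 -m pendant '[{"dp":[0,0,0],"rotation":[0,0,0],"jaw":0.5},{"dp":[0,0,0],"rotation":[0,0,0],"jaw":0.5},{"dp":[0,0,0],"rotation":[0,0,0],"jaw":0.5},{"dp":[0,0,0],"rotation":[0,0,0],"jaw":0.5},{"dp":[0,0,0],"rotation":[0,0,0],"jaw":0.5},{"dp":[0,0,0],"rotation":[0,0,0],"jaw":0.5}]' 20
python3 to.py .447 -.093 .16 0
```

```text
time: 4.53
ee_pos: [0.6188, 0.1027, 0.0416]
eef_rot: [1.0, -0.001, 0.0, 0.0]
ft_force: [-1.0, -1.3, 6.1]
width: 0.0607
grip_force: 20.0
at [0.6188 0.1027 0.0416] yaw -0.1 t 4.5 w 0.0607 F [-1.  -1.3  6.1] 
dp [-1.142, 1.307, -0.79] rot [0.0, -0.0001, -0.0004]
```

```bash

python3 -m pendant '[{"dp":[0,0,-0.2],"rotation":[0,0,0],"jaw":0.5},{"dp":[0,0,-0.5],"rotation":[0,0,0],"jaw":0.5},{"dp":[0,0,-0.8],"rotation":[0,0,0],"jaw":0.5},{"dp":[-0.2,0.25,-0.8],"rotation":[0,0,0],"jaw":0.5},{"dp":[-0.5,0.55,-0.8],"rotation":[0,0,0],"jaw":0.5},{"dp":[-0.7,0.8,-0.8],"rotation":[0,0,0],"jaw":0.5},{"dp":[-0.8,0.9,-0.8],"rotation":[0,0,0],"jaw":0.5},{"dp":[-0.8,0.9,-0.8],"rotation":[0,0,0],"jaw":0.5}]'
python3 -m pendant '[{"dp":[-0.17,0.2,0],"rotation":[0,0,0],"jaw":0.5},{"dp":[-0.34,0.4,0],"rotation":[0,0,0],"jaw":0.5},{"dp":[-0.34,0.4,0],"rotation":[0,0,0],"jaw":0.5},{"dp":[-0.34,0.4,0],"rotation":[0,0,0],"jaw":0.5}]'
python3 to.py .447 -.093 .049 0
```

```text
time: 5.52
ee_pos: [0.4972, -0.0335, 0.1608]
eef_rot: [1.0, -0.002, -0.0, 0.001]
ft_force: [0.1, -0.7, -2.2]
width: 0.0609
grip_force: 20.0
time: 6.02
ee_pos: [0.4478, -0.0907, 0.1611]
eef_rot: [1.0, -0.0, 0.0, -0.0]
ft_force: [0.5, -0.2, -1.5]
width: 0.0609
grip_force: 20.0
at [ 0.4478 -0.0907  0.1611] yaw -0.0 t 6.0 w 0.0609 F [ 0.5 -0.2 -1.5] 
dp [-0.006, 0.016, 0.747] rot [-0.0001, -0.0001, -0.0001]
```

```bash
python3 - <<'E'
from h import *
c=load("top"); hsv=cv2.cvtColor(c["image"],cv2.COLOR_RGB2HSV)
m=((hsv[...,0]<12)&(hsv[...,1]>100)&(hsv[...,2]>100)).astype(np.uint8)*255
m[:240]=0;m[:,:340]=0;m[:,440:]=0;m[:, :][345:]=0
k=max(cv2.findContours(m,0,1)[0],key=cv2.contourArea); (u,v),a,_=cv2.fitEllipse(k); print(u,v,a)
d=np.array([(u-c["mtx"][0,2])/c["mtx"][0,0],(v-c["mtx"][1,2])/c["mtx"][1,1],1]); d=c["T"][:3,:3]@d; o=c["T"][:3,3]
print(o+d*(.013-o[2])/d[2])
E
```

```text
385.4100646972656 297.42034912109375 (57.0714111328125, 58.037593841552734)
[ 0.44560211 -0.09223997  0.013     ]
```

```bash

python3 -m pendant '[{"dp":[-0.01,0.015,0.2],"rotation":[0,0,0],"jaw":0.5},{"dp":[-0.01,0.015,0.4],"rotation":[0,0,0],"jaw":0.5},{"dp":[-0.01,0.015,0.55],"rotation":[0,0,0],"jaw":0.5},{"dp":[-0.01,0.015,0.65],"rotation":[0,0,0],"jaw":0.5},{"dp":[-0.01,0.015,0.71],"rotation":[0,0,0],"jaw":0.5},{"dp":[-0.01,0.015,0.74],"rotation":[0,0,0],"jaw":0.5},{"dp":[-0.01,0.015,0.755],"rotation":[0,0,0],"jaw":0.5},{"dp":[-0.01,0.015,0.755],"rotation":[0,0,0],"jaw":0.5}]'
python3 to.py .446 -.093 .046 0
```

```text
time: 7.02
ee_pos: [0.4458, -0.0942, 0.0481]
eef_rot: [1.0, -0.001, 0.0, 0.0]
ft_force: [-0.1, -0.0, -1.8]
width: 0.0606
grip_force: 20.0
at [ 0.4458 -0.0942  0.0481] yaw -0.1 t 7.0 w 0.0606 F [-0.1 -0.  -1.8] 
dp [0.001, -0.008, 0.014] rot [0.0001, -0.0001, -0.0003]
```

Still hanging 2 mm up; I'll lower it a little further, release and rise.

```bash

python3 -m pendant '[{"dp":[0,0,0.007],"rotation":[0,0,0],"jaw":0.5},{"dp":[0,0,0.015],"rotation":[0,0,0],"jaw":0.5},{"dp":[0,0,0.015],"rotation":[0,0,0],"jaw":0.5}]'
python3 -m pendant '[{"dp":[0,0,0],"rotation":[0,0,0],"jaw":0.85},{"dp":[0,0,0],"rotation":[0,0,0],"jaw":1},{"dp":[0,0,0],"rotation":[0,0,0],"jaw":1},{"dp":[0,0,-0.2],"rotation":[0,0,0],"jaw":1},{"dp":[0,0,-0.5],"rotation":[0,0,0],"jaw":1},{"dp":[0,0,-0.9],"rotation":[0,0,0],"jaw":1},{"dp":[0,0,-0.9],"rotation":[0,0,0],"jaw":1}]'
python3 to.py .455 .095 .18 0
```

```text
time: 7.4
ee_pos: [0.4457, -0.0942, 0.0457]
eef_rot: [1.0, -0.001, 0.0, 0.0]
ft_force: [-0.4, -0.2, -0.0]
width: 0.0608
grip_force: 20.0
time: 8.28
ee_pos: [0.448, -0.0944, 0.1847]
eef_rot: [1.0, -0.001, 0.003, 0.002]
ft_force: [0.1, 0.0, -0.8]
width: 0.0869
grip_force: 0.0
at [ 0.448  -0.0944  0.1847] yaw -0.1 t 8.3 w 0.0869 F [ 0.1  0.  -0.8] 
dp [0.044, -1.263, 0.028] rot [0.0005, -0.0011, -0.0003]
```

```bash

python3 -m pendant '[{"dp":[0,-0.3,0],"rotation":[0,0,0],"jaw":1},{"dp":[0.02,-0.65,0],"rotation":[0,0,0],"jaw":1},{"dp":[0.04,-0.95,0],"rotation":[0,0,0],"jaw":1},{"dp":[0.04,-0.95,0],"rotation":[0,0,0],"jaw":1}]' >/dev/null
python3 -m pendant '[{"dp":[0,-0.15,0],"rotation":[0,0,0],"jaw":1},{"dp":[0.01,-0.31,0.2],"rotation":[0,0,0],"jaw":1},{"dp":[0.01,-0.31,0.6],"rotation":[0,0,0],"jaw":1},{"dp":[0.01,-0.31,0.8],"rotation":[0,0,0],"jaw":1},{"dp":[0.01,-0.31,0.8],"rotation":[0,0,0],"jaw":1}]'
python3 to.py .455 .095 .032 0
cat > stack.py <<'E'
import sys
from h import *
from bench import camera
c=camera("top"); w=cloud(c); p=w[np.isfinite(w[...,2])]
p=p[(abs(p[:,0]-.446)<.06)&(abs(p[:,1]+.093)<.06)]; zm=np.percentile(p[p[:,2]>.03][:,2],98)
for lo,hi in ((zm-.006,zm+.01),(.009,.03)):
    t=p[(p[:,2]>lo)&(p[:,2]<hi)]; (x,y),a=cv2.minEnclosingCircle(t[:,:2].astype(np.float32)); print("z",lo.__round__(3),"c",round(x,4),round(y,4),"dia",round(2*a,4), len(t))
print("top z",zm.round(4))
cv2.imwrite(sys.argv[1],c["image"][150:390,:480,::-1])
E
python3 stack.py pics/t2.png
```

```text
time: 9.4
ee_pos: [0.4515, 0.0941, 0.0584]
eef_rot: [1.0, -0.001, -0.003, -0.0]
ft_force: [-0.6, 0.3, 0.0]
width: 0.0869
grip_force: 0.0
at [0.4515 0.0941 0.0584] yaw -0.1 t 9.4 w 0.0869 F [-0.6  0.3  0. ] 
dp [0.024, -0.006, 0.176] rot [-0.0, 0.0008, -0.0003]
z 0.078 c 0.4459 -0.0942 dia 0.0582 97
z 0.009 c 0.4475 -0.0925 dia 0.12 1030
top z 0.0844
```

View pics/t2.png

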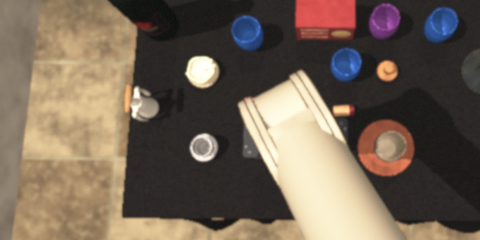

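The beaker stands centred on the saucer at crop (388,147), 2 mm off the middle, with its rim at 84 mm as expected. Now I'll grip the funnel.

```bash

python3 -m pendant '[{"dp":[0.024,-0.006,0],"rotation":[0,0.0008,0],"jaw":1},{"dp":[0.024,-0.006,0.08],"rotation":[0,0.0008,0],"jaw":1},{"dp":[0.024,-0.006,0.175],"rotation":[0,0.0008,0],"jaw":1},{"dp":[0.024,-0.006,0.175],"rotation":[0,0.0008,0],"jaw":1}]' 
python3 -m pendant '[{"dp":[0,0,0],"rotation":[0,0,0],"jaw":0.4},{"dp":[0,0,0],"rotation":[0,0,0],"jaw":0.4},{"dp":[0,0,0],"rotation":[0,0,0],"jaw":0.4},{"dp":[0,0,0],"rotation":[0,0,0],"jaw":0.4},{"dp":[0,0,0],"rotation":[0,0,0],"jaw":0.4},{"dp":[0,0,0],"rotation":[0,0,0],"jaw":0.4},{"dp":[0,0,0],"rotation":[0,0,0],"jaw":0.4}]' 20
python3 to.py .446 -.094 .16 0
```

```text
time: 9.95
ee_pos: [0.456, 0.0956, 0.033]
eef_rot: [1.0, -0.001, 0.001, 0.0]
ft_force: [-0.5, -0.5, 0.5]
width: 0.0868
grip_force: 0.0
time: 10.82
ee_pos: [0.4572, 0.0957, 0.0344]
eef_rot: [1.0, -0.001, 0.003, 0.0]
ft_force: [-0.7, -0.4, 2.8]
width: 0.0532
grip_force: 20.0
at [0.4572 0.0957 0.0344] yaw -0.1 t 10.8 w 0.0532 F [-0.7 -0.4  2.8] 
dp [-0.067, 1.265, -0.837] rot [0.0, -0.0008, -0.0003]
```

```bash

python3 -m pendant '[{"dp":[0,0,0],"rotation":[0,0,0],"jaw":0.8},{"dp":[0,0,0],"rotation":[0,0,0],"jaw":0.8},{"dp":[0,0,0.02],"rotation":[0,-0.0005,0],"jaw":0.8},{"dp":[0,0,0.02],"rotation":[0,-0.0005,0],"jaw":0.8}]'
python3 -m pendant '[{"dp":[0,0,0],"rotation":[0,0,0],"jaw":0.4},{"dp":[0,0,0],"rotation":[0,0,0],"jaw":0.4},{"dp":[0,0,0],"rotation":[0,0,0],"jaw":0.4},{"dp":[0,0,0],"rotation":[0,0,0],"jaw":0.4},{"dp":[0,0,0],"rotation":[0,0,0],"jaw":0.4},{"dp":[0,0,0],"rotation":[0,0,0],"jaw":0.4}]' 20
python3 to.py .446 -.094 .16 0
```

```text
time: 11.32
ee_pos: [0.4569, 0.0958, 0.031]
eef_rot: [1.0, -0.001, 0.001, -0.0]
ft_force: [0.1, -0.4, 0.6]
width: 0.0691
grip_force: 0.0
time: 12.08
ee_pos: [0.4571, 0.0957, 0.0313]
eef_rot: [1.0, -0.001, 0.001, 0.0]
ft_force: [0.1, -1.6, 0.3]
width: 0.0533
grip_force: 20.0
at [0.4571 0.0957 0.0313] yaw -0.1 t 12.1 w 0.0533 F [ 0.1 -1.6  0.3] 
dp [-0.07, 1.265, -0.858] rot [0.0, -0.0003, -0.0003]
```

```bash

python3 -m pendant '[{"dp":[0,0,-0.2],"rotation":[0,0,0],"jaw":0.4},{"dp":[0,0,-0.5],"rotation":[0,0,0],"jaw":0.4},{"dp":[0,0,-0.86],"rotation":[0,0,0],"jaw":0.4},{"dp":[0,0.2,-0.86],"rotation":[0,0,0],"jaw":0.4},{"dp":[-0.02,0.5,-0.86],"rotation":[0,0,0],"jaw":0.4},{"dp":[-0.04,0.75,-0.86],"rotation":[0,0,0],"jaw":0.4},{"dp":[-0.06,0.95,-0.86],"rotation":[0,0,0],"jaw":0.4},{"dp":[-0.06,0.95,-0.86],"rotation":[0,0,0],"jaw":0.4}]' >/dev/null
python3 -m pendant '[{"dp":[0,0.16,0],"rotation":[0,0,0],"jaw":0.4},{"dp":[0,0.315,0],"rotation":[0,0,0],"jaw":0.4},{"dp":[0,0.315,0],"rotation":[0,0,0],"jaw":0.4},{"dp":[0,0.315,0],"rotation":[0,0,0],"jaw":0.4}]'
python3 to.py .448 -.094 .0913 0
python3 - <<'E'
from bench import camera
import cv2
i=camera("side")["image"][150:370,150:400,::-1]
cv2.imwrite("pics/s2.png",cv2.resize(i,None,fx=2.4,fy=2.4))
E
```

```text
time: 13.58
ee_pos: [0.4475, -0.0926, 0.1602]
eef_rot: [1.0, -0.0, 0.001, -0.0]
ft_force: [-0.5, 0.4, -0.9]
width: 0.053
grip_force: 20.0
at [ 0.4475 -0.0926  0.1602] yaw -0.0 t 13.6 w 0.053 F [-0.5  0.4 -0.9] 
dp [0.002, 0.009, 0.46] rot [-0.0001, -0.0003, -0.0001]
```

View pics/s2.png

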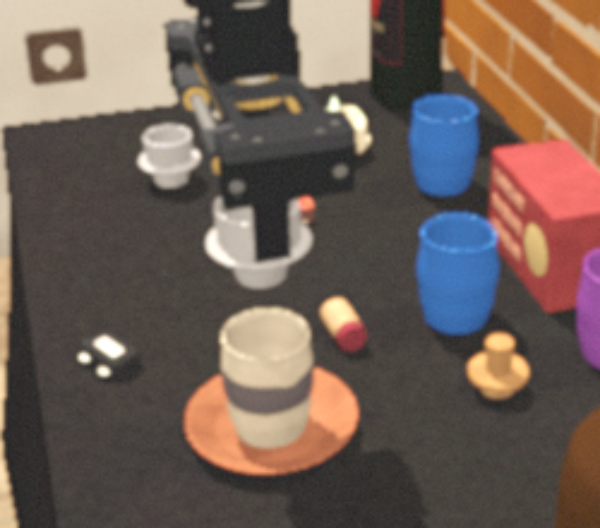

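The funnel hangs level in the fingers at (258,245), above the beaker mouth at (265,335). I'll lower it in.

```bash

python3 -m pendant '[{"dp":[0,0.009,0.1],"rotation":[0,0,0],"jaw":0.4},{"dp":[0,0.009,0.2],"rotation":[0,0,0],"jaw":0.4},{"dp":[0,0.009,0.28],"rotation":[0,0,0],"jaw":0.4},{"dp":[0,0.009,0.35],"rotation":[0,0,0],"jaw":0.4},{"dp":[0,0.009,0.4],"rotation":[0,0,0],"jaw":0.4},{"dp":[0,0.009,0.43],"rotation":[0,0,0],"jaw":0.4},{"dp":[0,0.009,0.45],"rotation":[0,0,0],"jaw":0.4},{"dp":[0,0.009,0.45],"rotation":[0,0,0],"jaw":0.4}]'
python3 to.py .447 -.094 .0913 0
```

```text
time: 14.62
ee_pos: [0.4476, -0.0953, 0.0928]
eef_rot: [1.0, -0.001, 0.001, 0.0]
ft_force: [-0.7, 0.3, -1.3]
width: 0.0527
grip_force: 20.0
at [ 0.4476 -0.0953  0.0928] yaw -0.1 t 14.6 w 0.0527 F [-0.7  0.3 -1.3] 
dp [-0.004, -0.009, 0.01] rot [0.0, -0.0003, -0.0003]
```

```bash

python3 -m pendant '[{"dp":[0,-0.005,0.006],"rotation":[0,0,0],"jaw":0.4},{"dp":[0,-0.005,0.012],"rotation":[0,0,0],"jaw":0.4},{"dp":[0,-0.005,0.012],"rotation":[0,0,0],"jaw":0.4}]'
python3 -m pendant '[{"dp":[0,0,0],"rotation":[0,0,0],"jaw":0.75},{"dp":[0,0,0],"rotation":[0,0,0],"jaw":0.9},{"dp":[0,0,0],"rotation":[0,0,0],"jaw":1},{"dp":[0,0,-0.15],"rotation":[0,0,0],"jaw":1},{"dp":[0,0,-0.4],"rotation":[0,0,0],"jaw":1},{"dp":[0,0,-0.7],"rotation":[0,0,0],"jaw":1},{"dp":[0,0,-0.7],"rotation":[0,0,0],"jaw":1}]'
python3 to.py .443 .294 .20 0
```

```text
time: 15.0
ee_pos: [0.4477, -0.0945, 0.0911]
eef_rot: [1.0, -0.001, 0.001, 0.0]
ft_force: [0.9, -0.3, -0.6]
width: 0.0533
grip_force: 20.0
time: 15.88
ee_pos: [0.4492, -0.0949, 0.199]
eef_rot: [1.0, -0.001, 0.004, 0.001]
ft_force: [0.5, 0.0, 0.2]
width: 0.087
grip_force: 0.0
at [ 0.4492 -0.0949  0.199 ] yaw -0.1 t 15.9 w 0.087 F [0.5 0.  0.2] 
dp [-0.047, -2.592, -0.013] rot [0.0004, -0.0011, -0.0003]
```

```bash

python3 -m pendant '[{"dp":[0,-0.3,0],"rotation":[0,0,0],"jaw":1},{"dp":[-0.02,-0.65,0],"rotation":[0,0,0],"jaw":1},{"dp":[-0.03,-1,0],"rotation":[0,0,0],"jaw":1},{"dp":[-0.03,-1,0],"rotation":[0,0,0],"jaw":1}]' >/dev/null
python3 -m pendant '[{"dp":[0,-0.3,0],"rotation":[0,0,0],"jaw":1},{"dp":[-0.02,-0.65,0],"rotation":[0,0,0],"jaw":1},{"dp":[-0.02,-1,0],"rotation":[0,0,0],"jaw":1},{"dp":[-0.02,-1,0],"rotation":[0,0,0],"jaw":1}]' >/dev/null
python3 -m pendant '[{"dp":[0,-0.3,0],"rotation":[0,0,0],"jaw":1},{"dp":[0,-0.59,0],"rotation":[0,0,0],"jaw":1},{"dp":[0,-0.59,0.3],"rotation":[0,0,0],"jaw":1},{"dp":[0,-0.59,0.6],"rotation":[0,0,0],"jaw":1},{"dp":[0,-0.59,0.9],"rotation":[0,0,0],"jaw":1},{"dp":[0,-0.59,0.9],"rotation":[0,0,0],"jaw":1},{"dp":[0,-0.59,0.9],"rotation":[0,0,0],"jaw":1}]'
python3 to.py .443 .294 .026 0
python3 stack.py pics/t3.png
```

```text
time: 17.75
ee_pos: [0.4417, 0.2939, 0.0623]
eef_rot: [1.0, -0.001, 0.001, -0.0]
ft_force: [0.4, -0.2, 0.1]
width: 0.0866
grip_force: 0.0
at [0.4417 0.2939 0.0623] yaw -0.1 t 17.8 w 0.0866 F [ 0.4 -0.2  0.1] 
dp [0.008, -0.001, 0.242] rot [-0.0001, -0.0005, -0.0004]
z 0.108 c 0.4458 -0.0947 dia 0.0543 143
z 0.009 c 0.447 -0.0926 dia 0.12 722
top z 0.1137
```

View pics/t3.png

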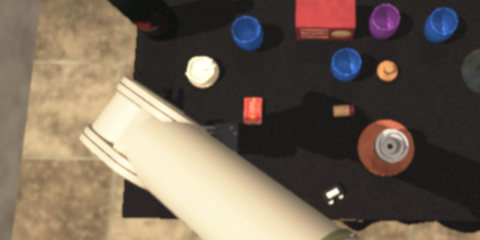

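The funnel is seated at crop (392,146), rim about 113 mm high (112 expected) and concentric. The candle dish at (202,71) is undisturbed. Next is the strainer.

```bash

python3 -m pendant '[{"dp":[0.008,0,0.08],"rotation":[0,0,0],"jaw":1},{"dp":[0.008,0,0.16],"rotation":[0,0,0],"jaw":1},{"dp":[0.008,0,0.24],"rotation":[0,0,0],"jaw":0.8},{"dp":[0.008,0,0.24],"rotation":[0,0,0],"jaw":0.8}]' 
python3 -m pendant '[{"dp":[0,0,0],"rotation":[0,0,0],"jaw":0.3},{"dp":[0,0,0],"rotation":[0,0,0],"jaw":0.3},{"dp":[0,0,0],"rotation":[0,0,0],"jaw":0.3},{"dp":[0,0,0],"rotation":[0,0,0],"jaw":0.3},{"dp":[0,0,0],"rotation":[0,0,0],"jaw":0.3},{"dp":[0,0,0],"rotation":[0,0,0],"jaw":0.3},{"dp":[0,0,0],"rotation":[0,0,0],"jaw":0.3},{"dp":[0,0,0],"rotation":[0,0,0],"jaw":0.3}]' 20
python3 to.py .446 -.0947 .2 0
```

```text
time: 18.3
ee_pos: [0.4414, 0.2936, 0.0238]
eef_rot: [1.0, -0.001, 0.0, 0.001]
ft_force: [0.7, -0.4, 0.4]
width: 0.0747
grip_force: 0.0
time: 19.3
ee_pos: [0.4423, 0.294, 0.0251]
eef_rot: [1.0, -0.001, 0.001, -0.0]
ft_force: [0.4, -0.6, 4.5]
width: 0.0441
grip_force: 20.0
at [0.4423 0.294  0.0251] yaw -0.1 t 19.3 w 0.0441 F [ 0.4 -0.6  4.5] 
dp [0.032, 2.591, -1.166] rot [-0.0, -0.0004, -0.0003]
```

```bash

python3 -m pendant '[{"dp":[0,0,-0.2],"rotation":[0,0,0],"jaw":0.3},{"dp":[0,0,-0.5],"rotation":[0,0,0],"jaw":0.3},{"dp":[0,0,-0.8],"rotation":[0,0,0],"jaw":0.3},{"dp":[0,0.1,-1],"rotation":[0,0,0],"jaw":0.3},{"dp":[0,0.3,-1],"rotation":[0,0,0],"jaw":0.3},{"dp":[0,0.65,-1],"rotation":[0,0,0],"jaw":0.3},{"dp":[0,1,-1],"rotation":[0,0,0],"jaw":0.3},{"dp":[0,1,-1],"rotation":[0,0,0],"jaw":0.3}]' >/dev/null
python3 -m pendant '[{"dp":[0.01,0.3,-0.05],"rotation":[0,0,0],"jaw":0.3},{"dp":[0.02,0.65,-0.1],"rotation":[0,0,0],"jaw":0.3},{"dp":[0.03,0.9,-0.1],"rotation":[0,0,0],"jaw":0.3},{"dp":[0.03,1,-0.1],"rotation":[0,0,0],"jaw":0.3},{"dp":[0.03,1,-0.1],"rotation":[0,0,0],"jaw":0.3}]'
python3 to.py .446 -.0947 .19 0
```

```text
time: 20.92
ee_pos: [0.4456, -0.0057, 0.1897]
eef_rot: [1.0, -0.001, 0.001, -0.0]
ft_force: [-0.5, 0.6, -0.7]
width: 0.0442
grip_force: 20.0
at [ 0.4456 -0.0057  0.1897] yaw -0.1 t 20.9 w 0.0442 F [-0.5  0.6 -0.7] 
dp [0.004, 0.593, -0.002] rot [-0.0001, -0.0002, -0.0004]
```

```bash

python3 -m pendant '[{"dp":[0,0.2,0],"rotation":[0,0,0],"jaw":0.3},{"dp":[0,0.4,0],"rotation":[0,0,0],"jaw":0.3},{"dp":[0,0.59,0],"rotation":[0,0,0],"jaw":0.3},{"dp":[0,0.59,0],"rotation":[0,0,0],"jaw":0.3},{"dp":[0,0.59,0],"rotation":[0,0,0],"jaw":0.3}]' >/dev/null
python3 to.py .446 -.0947 .118 0
python3 - <<'E'
from bench import camera
import cv2
i=camera("side")["image"][150:370,150:400,::-1]
cv2.imwrite("pics/s3.png",cv2.resize(i,None,fx=2.4,fy=2.4))
E
```

```text
at [ 0.4459 -0.0925  0.1899] yaw 0.0 t 21.6 w 0.0438 F [ 0.   0.8 -0.4] 
dp [-0.0, 0.015, 0.479] rot [-0.0001, -0.0003, 0.0001]
```

View pics/s3.png

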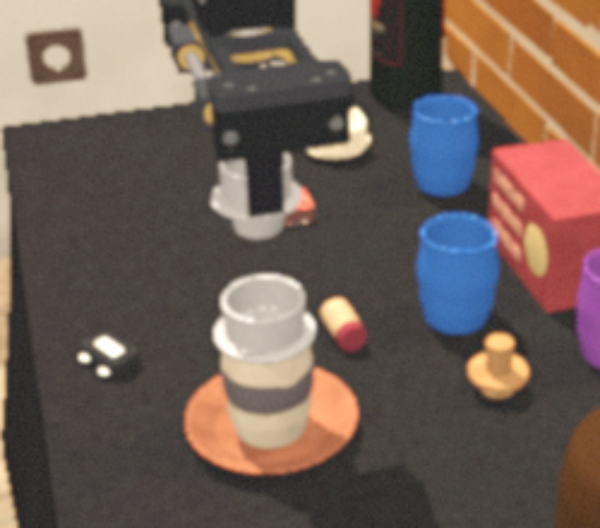

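The funnel sits flush and level at (265,325), and the strainer hangs level over it at (256,200). I'll lower it.

```bash

python3 -m pendant '[{"dp":[0,0.012,0.1],"rotation":[0,0,0],"jaw":0.3},{"dp":[0,0.012,0.2],"rotation":[0,0,0],"jaw":0.3},{"dp":[0,0.012,0.28],"rotation":[0,0,0],"jaw":0.3},{"dp":[0,0.012,0.36],"rotation":[0,0,0],"jaw":0.3},{"dp":[0,0.012,0.41],"rotation":[0,0,0],"jaw":0.3},{"dp":[0,0.012,0.45],"rotation":[0,0,0],"jaw":0.3},{"dp":[0,0.012,0.47],"rotation":[0,0,0],"jaw":0.3},{"dp":[0,0.012,0.47],"rotation":[0,0,0],"jaw":0.3}]'
python3 to.py .446 -.0947 .117 0
```

```text
time: 22.6
ee_pos: [0.4458, -0.0964, 0.1195]
eef_rot: [1.0, -0.001, 0.001, 0.0]
ft_force: [0.2, 0.9, -1.3]
width: 0.0439
grip_force: 20.0
at [ 0.4458 -0.0964  0.1195] yaw -0.1 t 22.6 w 0.0439 F [ 0.2  0.9 -1.3] 
dp [0.002, -0.011, 0.017] rot [0.0, -0.0003, -0.0003]
```

```bash

python3 -m pendant '[{"dp":[0,-0.008,0.008],"rotation":[0,0,0],"jaw":0.3},{"dp":[0,-0.008,0.017],"rotation":[0,0,0],"jaw":0.3},{"dp":[0,-0.008,0.017],"rotation":[0,0,0],"jaw":0.3},{"dp":[0,-0.008,0.017],"rotation":[0,0,0],"jaw":0.3}]'
python3 -m pendant '[{"dp":[0,0,0],"rotation":[0,0,0],"jaw":0.65},{"dp":[0,0,0],"rotation":[0,0,0],"jaw":0.8},{"dp":[0,0,0],"rotation":[0,0,0],"jaw":0.9},{"dp":[0,0,-0.15],"rotation":[0,0,0],"jaw":0.9},{"dp":[0,0,-0.4],"rotation":[0,0,0],"jaw":0.9},{"dp":[0,0,-0.6],"rotation":[0,0,0],"jaw":0.9},{"dp":[0,0,-0.6],"rotation":[0,0,0],"jaw":0.9}]'
python3 to.py .616 -.098 .12 0
```

```text
time: 23.1
ee_pos: [0.4457, -0.0952, 0.117]
eef_rot: [1.0, -0.001, 0.001, 0.0]
ft_force: [-0.3, -0.4, -0.6]
width: 0.0439
grip_force: 20.0
time: 23.98
ee_pos: [0.4468, -0.0953, 0.209]
eef_rot: [1.0, -0.001, 0.003, 0.001]
ft_force: [-0.1, -0.6, -0.9]
width: 0.0781
grip_force: 0.0
at [ 0.4468 -0.0953  0.209 ] yaw -0.1 t 24.0 w 0.0781 F [-0.1 -0.6 -0.9] 
dp [1.125, 0.015, 0.6] rot [0.0003, -0.0009, -0.0003]
```

```bash

python3 -m pendant '[{"dp":[0.3,0,0],"rotation":[0,0,0],"jaw":0.5},{"dp":[0.65,0,0],"rotation":[0,0,0],"jaw":0.5},{"dp":[1,0.015,0],"rotation":[0,0,0],"jaw":0.5},{"dp":[1,0.015,0.1],"rotation":[0,0,0],"jaw":0.5},{"dp":[1,0.015,0.1],"rotation":[0,0,0],"jaw":0.5}]' >/dev/null
python3 -m pendant '[{"dp":[0.125,0,0],"rotation":[0,0,0],"jaw":0.5},{"dp":[0.125,0,0.2],"rotation":[0,0,0],"jaw":0.5},{"dp":[0.125,0,0.5],"rotation":[0,0,0],"jaw":0.5},{"dp":[0.125,0,0.8],"rotation":[0,0,0],"jaw":0.5},{"dp":[0.125,0,0.8],"rotation":[0,0,0],"jaw":0.5},{"dp":[0.125,0,0.8],"rotation":[0,0,0],"jaw":0.5}]'
python3 to.py .616 -.098 .021 0
python3 stack.py pics/t4.png
python3 - <<'E'
from bench import camera
import cv2
i=camera("side")["image"][200:380,200:450,::-1]
cv2.imwrite("pics/s4.png",cv2.resize(i,None,fx=2.4,fy=2.4))
E
```

```text
time: 25.35
ee_pos: [0.6152, -0.0978, 0.0747]
eef_rot: [1.0, -0.001, 0.002, 0.0]
ft_force: [0.3, 0.4, 0.1]
width: 0.0433
grip_force: 0.0
at [ 0.6152 -0.0978  0.0747] yaw -0.1 t 25.4 w 0.0433 F [0.3 0.4 0.1] 
dp [0.004, 0.001, 0.358] rot [0.0001, -0.0007, -0.0003]
z 0.577 c 0.3943 -0.1311 dia 0.0442 702
z 0.009 c 0.447 -0.0924 dia 0.1201 739
top z 0.5826
```

View pics/s4.png

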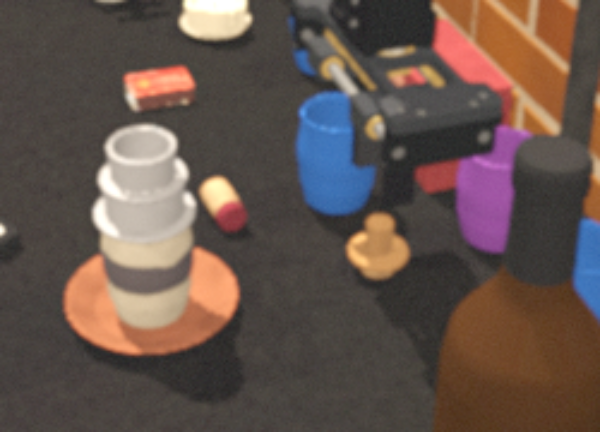

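The strainer is seated level in the funnel at (143,165), and the gripper is above the cap's knob at (380,230). I'll go down on the knob.

```bash

python3 -m pendant '[{"dp":[0.004,0,0.08],"rotation":[0,-0.0005,0],"jaw":0.5},{"dp":[0.004,0,0.16],"rotation":[0,-0.0005,0],"jaw":0.5},{"dp":[0.004,0,0.25],"rotation":[0,-0.0005,0],"jaw":0.5},{"dp":[0.004,0,0.32],"rotation":[0,-0.0005,0],"jaw":0.5},{"dp":[0.004,0,0.355],"rotation":[0,-0.0005,0],"jaw":0.5},{"dp":[0.004,0,0.355],"rotation":[0,-0.0005,0],"jaw":0.5}]' 
python3 -m pendant '[{"dp":[0,0,0],"rotation":[0,0,0],"jaw":0.1},{"dp":[0,0,0],"rotation":[0,0,0],"jaw":0.1},{"dp":[0,0,0],"rotation":[0,0,0],"jaw":0.1},{"dp":[0,0,0],"rotation":[0,0,0],"jaw":0.1},{"dp":[0,0,0],"rotation":[0,0,0],"jaw":0.1},{"dp":[0,0,0],"rotation":[0,0,0],"jaw":0.1}]' 15
python3 to.py .446 -.095 .2 0
```

```text
time: 26.2
ee_pos: [0.6151, -0.0977, 0.0186]
eef_rot: [1.0, -0.001, -0.001, -0.0]
ft_force: [0.1, 0.6, -0.0]
width: 0.0435
grip_force: 0.0
time: 26.95
ee_pos: [0.6154, -0.0978, 0.0192]
eef_rot: [1.0, -0.001, -0.0, 0.0]
ft_force: [-1.0, -0.7, 2.7]
width: 0.0195
grip_force: 15.0
at [ 0.6154 -0.0978  0.0192] yaw -0.1 t 26.9 w 0.0195 F [-1.  -0.7  2.7] 
dp [-1.13, -0.016, -1.204] rot [0.0, 0.0001, -0.0003]
```

```bash

python3 -m pendant '[{"dp":[0,0,-0.2],"rotation":[0,0,0],"jaw":0.1},{"dp":[0,0,-0.5],"rotation":[0,0,0],"jaw":0.1},{"dp":[0,0,-0.8],"rotation":[0,0,0],"jaw":0.1},{"dp":[0,0,-1],"rotation":[0,0,0],"jaw":0.1},{"dp":[0,0,-1],"rotation":[0,0,0],"jaw":0.1}]' >/dev/null
python3 -m pendant '[{"dp":[0,0,-0.2],"rotation":[0,0,0],"jaw":0.1},{"dp":[-0.1,0,-0.33],"rotation":[0,0,0],"jaw":0.1},{"dp":[-0.35,0,-0.33],"rotation":[0,0,0],"jaw":0.1},{"dp":[-0.6,-0.01,-0.33],"rotation":[0,0,0],"jaw":0.1},{"dp":[-0.85,-0.015,-0.33],"rotation":[0,0,0],"jaw":0.1},{"dp":[-1,-0.015,-0.33],"rotation":[0,0,0],"jaw":0.1},{"dp":[-1,-0.015,-0.33],"rotation":[0,0,0],"jaw":0.1}]' >/dev/null
python3 -m pendant '[{"dp":[-0.06,0,0],"rotation":[0,0,0],"jaw":0.1},{"dp":[-0.13,0,0],"rotation":[0,0,0],"jaw":0.1},{"dp":[-0.13,0,0],"rotation":[0,0,0],"jaw":0.1},{"dp":[-0.13,0,0],"rotation":[0,0,0],"jaw":0.1}]'
python3 to.py .446 -.095 .147 0
python3 - <<'E'
from bench import camera
import cv2
i=camera("side")["image"][100:360,150:400,::-1]
cv2.imwrite("pics/s5.png",cv2.resize(i,None,fx=2.2,fy=2.2))
E
```

```text
time: 28.95
ee_pos: [0.4462, -0.0952, 0.2187]
eef_rot: [1.0, -0.001, -0.0, 0.0]
ft_force: [-0.3, -0.1, -0.6]
width: 0.0198
grip_force: 15.0
at [ 0.4462 -0.0952  0.2187] yaw -0.1 t 28.9 w 0.0198 F [-0.3 -0.1 -0.6] 
dp [-0.001, -0.001, 0.478] rot [0.0, 0.0002, -0.0003]
```

View pics/s5.png

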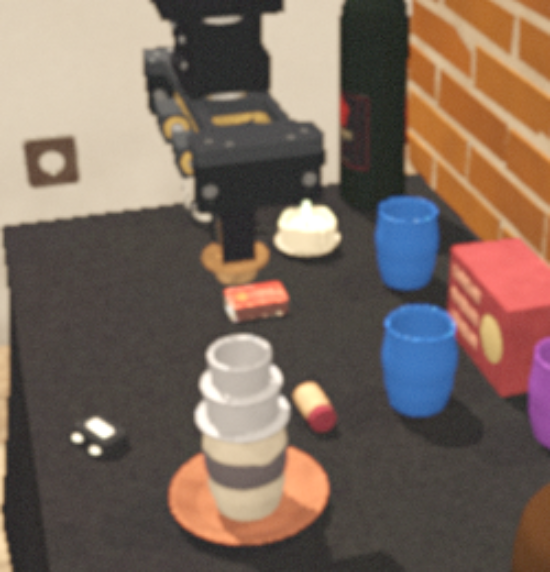

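The cap hangs level at (236,260), over the strainer mouth at (240,350). I'll lower it slowly.

```bash

python3 -m pendant '[{"dp":[0,0,0.1],"rotation":[0,0,0],"jaw":0.1},{"dp":[0,0,0.2],"rotation":[0,0,0],"jaw":0.1},{"dp":[0,0,0.28],"rotation":[0,0,0],"jaw":0.1},{"dp":[0,0,0.35],"rotation":[0,0,0],"jaw":0.1},{"dp":[0,0,0.4],"rotation":[0,0,0],"jaw":0.1},{"dp":[0,0,0.44],"rotation":[0,0,0],"jaw":0.1},{"dp":[0,0,0.47],"rotation":[0,0,0],"jaw":0.1},{"dp":[0,0,0.47],"rotation":[0,0,0],"jaw":0.1}]'
python3 to.py .446 -.095 .145 0
```

```text
time: 30.0
ee_pos: [0.4459, -0.0951, 0.1481]
eef_rot: [1.0, -0.001, -0.001, -0.0]
ft_force: [0.1, -0.2, -0.8]
width: 0.0195
grip_force: 15.0
at [ 0.4459 -0.0951  0.1481] yaw -0.1 t 30.0 w 0.0195 F [ 0.1 -0.2 -0.8] 
dp [0.001, -0.001, 0.02] rot [-0.0, 0.0002, -0.0003]
```

```bash

python3 -m pendant '[{"dp":[0,0,0.01],"rotation":[0,0,0],"jaw":0.1},{"dp":[0,0,0.02],"rotation":[0,0,0],"jaw":0.1},{"dp":[0,0,0.02],"rotation":[0,0,0],"jaw":0.1},{"dp":[0,0,0.02],"rotation":[0,0,0],"jaw":0.1}]'
python3 -m pendant '[{"dp":[0,0,0],"rotation":[0,0,0],"jaw":0.35},{"dp":[0,0,0],"rotation":[0,0,0],"jaw":0.5},{"dp":[0,0,0],"rotation":[0,0,0],"jaw":0.6},{"dp":[0,0,-0.15],"rotation":[0,0,0],"jaw":0.6},{"dp":[0,0,-0.4],"rotation":[0,0,0],"jaw":0.6},{"dp":[0,0,-0.6],"rotation":[0,0,0],"jaw":0.6},{"dp":[0,0,-0.6],"rotation":[0,0,0],"jaw":0.6}]'
python3 -m pendant '[{"dp":[0,-0.3,0],"rotation":[0,0,0],"jaw":0.6},{"dp":[0,-0.65,0],"rotation":[0,0,0],"jaw":0.6},{"dp":[0,-1,0],"rotation":[0,0,0],"jaw":0.6},{"dp":[0,-1,0],"rotation":[0,0,0],"jaw":0.6},{"dp":[0,-1,0],"rotation":[0,0,0],"jaw":0.6}]'
python3 stack.py pics/t5.png
python3 - <<'E'
from bench import camera
import cv2
i=camera("side")["image"][180:360,150:400,::-1]
cv2.imwrite("pics/s6.png",cv2.resize(i,None,fx=2.4,fy=2.4))
E
```

```text
time: 30.5
ee_pos: [0.4459, -0.0952, 0.1453]
eef_rot: [1.0, -0.001, -0.001, 0.0]
ft_force: [-0.0, -0.4, -0.4]
width: 0.0196
grip_force: 15.0
time: 31.38
ee_pos: [0.4472, -0.0953, 0.2373]
eef_rot: [1.0, -0.001, 0.001, 0.001]
ft_force: [-0.6, 0.6, -0.6]
width: 0.0522
grip_force: 0.0
time: 32.0
ee_pos: [0.4461, 0.0543, 0.2346]
eef_rot: [1.0, -0.001, -0.001, 0.0]
ft_force: [-0.3, -0.4, -0.1]
width: 0.0527
grip_force: 0.0
z 0.342 c 0.4586 -0.0371 dia 0.0492 96
z 0.009 c 0.4474 -0.0966 dia 0.1172 390
top z 0.3476
```

View pics/s6.png

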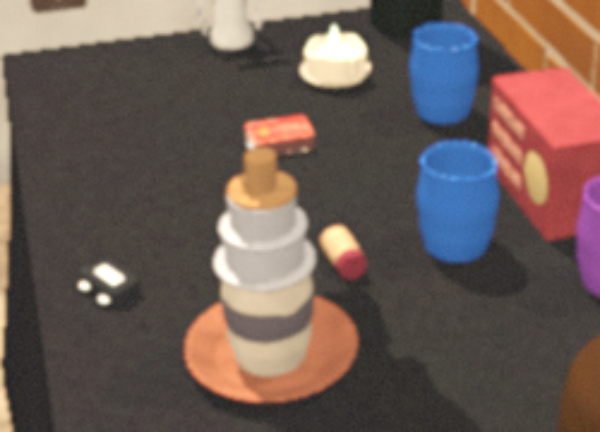

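The stack is complete and upright at (265,265), with the cap's disc flush on the strainer rim at (262,190). I'll check the cap's height from depth and hand in if it is right.

```bash
python3 - <<'E'
from h import *
from bench import r,camera
w=cloud(camera("side"));p=w[np.isfinite(w[...,2])];p=p[np.hypot(p[:,0]-.446,p[:,1]+.095)<.03]
t=p[p[:,2]>.15];t=t[t[:,2]<.185];zt=np.percentile(t[:,2],97);print("cap top",zt,t[:,:2].mean(0))
if abs(zt-.168)<.004: print(r.close_job())
E
```

```text
cap top 0.167767391784556 [ 0.44632341 -0.10062951]
the job is handed in; nothing more can be done
None
```

The job is handed in: beaker, funnel, strainer and cap are stacked level on the saucer and released at about 32 s, cap top measured at 168 mm as expected, and the candle dish was never touched; the judge's verdict is not shown to me.

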